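# Index the swivel table to the red-marked slot

### The job

The work swivel on the bench is locked by a spring pin under the black knob. Draw the pin up by its knob, swing the table round until the pin is over the slot with the red button beside it (not the white one), let the pin drop fully home in that slot, and let go.

Things in the scene. Friction and masses are not known exactly. Their poses are not given: they have to be found in the camera images.
- knob_centre (a point): Centre of the black upright knob (26 mm across, 38 high) on the index pin; 113 mm above the bench with the pin home. The arm and collar under it reach 84 mm. It spins freely on the pin, so the gripper need not turn; it swings with the table at 90 mm radius about the swivel axis. A block fixed at the table's centre (50 mm towards the knob, 80 across) reaches 118 mm.
- pin (a joint): Height of the index pin, m: 0 home in a slot, 0.026 at most. A spring pushes it down, 6 N home, 8 N drawn, plus 1 N weight. It clears the ring from 0.017; draw it about 0.021. Let go between slots it rests on the ring near 0.016; let go within 10 mm of a slot's middle it slides in and centres itself.
- swivel_base: Fixed swivel; origin on its upright turning axis at bench height. Green base 270 mm across, 40 high; grey notched ring, radius 74 to 106 mm, top at 58 mm; aluminium table that turns up to 130 degrees either way. Six slots 60 degrees apart at 90 mm radius, 15 mm wide, flared to 35 at the mouth, 18 deep. The pin starts in the slot on the base's -x side.
- red_marker: Red button, 24 mm across, 14 high, on the green base straight outward from the wanted slot, 122 mm from the swivel axis. It is at one of the two slots next to the start, either side; a like white button is at the other. Origin: centre of its underside, 40 mm above the bench.

How it is judged (in metres and radians):
On the way, in this order (a step that is already met when the one before it is completed fails the run):
1. the pin is drawn clear of its slot (value of joint pin above 0.014 m), for 0.1 s.
2. the pin is home in the red-marked slot (value of joint pin below 0.004 m and horizontal distance between knob_centre and red_marker below 0.04 m), for 0.2 s.
At the end, for the whole second after the job is handed in: The index pin is home (within 4 mm of its lowest position) in the slot beside the red button (knob axis within 40 mm of the button's axis, seen from above; 32 mm when exact), and released (all of step 2); the robot touches nothing.
It also fails if it takes over 32 s, if anything falls off the work surface, if the arm or the gripper's body presses on something with over 40 N, if the wrist force passes 120 N, or if a joint passes its speed limit or range.

### The arm

A 7-joint arm with a two-finger parallel gripper is mounted at the origin on a cart in front of the work surface, level with it; the furniture and walls round the work are solid. World frame = base frame: x ahead of the robot, y to its left, z up, the work surface at z = 0. Lengths are in mm, angles in rad, forces in N, time in s.
With the tool pointing down it reaches from about 400 to 875 mm from the base axis. Payload 19.3 kg.
Tool frame: the origin (TCP) lies at the very end of the fingers, on their centre line; the grasp point (between the pads) lies 19 mm behind it; z points along the fingers, y is the line along which they close (so a half turn about z gives the same grasp; the last joint's range is limited). The gripper opens to 85 mm and grips with 20 to 120 N. Pads are 22 mm wide; open, the fingers measure 114 mm over their backs; the gripper's body (76 mm by 85 mm) begins 54 mm behind the grasp point. The pads swing forward as they close: fully open they stand 13 mm farther back than shut.
Start: joints at [1.137, 0.521, -0.036, 1.599, 0.021, 1.021, -0.113], TCP at [222.364, -584.096, 231.291] pointing down, gripper open.
Joint ranges: [-2.91, 2.91], [-0.3, 2.13], [-1.5, 1.42], [0.17, 2.43], [-1.26, 4.41], [0.16, 1.93], [-2.52, 2.52]. Speed limits (rad/s): [1.89, 1.89, 2.39, 2.39, 3.01, 3.01, 3.01].

### API

Orientations are given as a unit quaternion [w, x, y, z].
In Python, from workcell import read_state, capture, job_done gives the robot as it stands.
- The arm moves only by the tool apply_moves, never from a script. Its argument "motion" is a list of rows, each an object with "linear": the shift along the world's x, y, z in m, a list of three; "rotation": the turn, a rotation vector about the world's x, y, z in rad, a list of three; "jaw": the opening, from -1 (shut) to 1 (fully open). A call has exactly 8 rows; each row is the pose to reach, as a shift and turn from the pose commanded when the call began; what a row does not reach only later rows make up. A row lasts 1/10 s, in which the tool goes at most 50 mm and 8.59 degrees, less where a joint would pass 70% of its speed; a pose out of reach is approached as far as the arm can. A call with a gripper value outside its range is refused whole. The fingers move at their own pace and stop on an object; "grip_force" is the grip in N (left out, the last holds). Time passes only in rows, so rows that repeat a pose let the fingers close, or fill a call up. It gives the time, the measured TCP pose, the force, the opening and the grip force at its end, in the units of the state.
- read_state(): the state, without advancing time (a new reading comes with each control period).
- capture(name): name is "scene" or "side" or "wrist"; returns a dict with "img" (400x640x3 uint8, red, green, blue), "fovy" (degrees; the focal length in pixels is half the picture's height over the tangent of half this angle, whatever the lens; pixels are square), "cx", "cy" (the principal point, pixels), "rvec" (rotation vector, rad) and "tvec" (3), from world to camera coordinates, as OpenCV has them; the wrist camera has in their place "hand_eye" (4x4, takes a point from camera to tool coordinates, whose origin is the TCP and whose axes are the flange's). Camera axes: x right, y down, z forward; pixel columns grow to the right and rows downward; lengths in mm; the calibration is good to about 2 mm. A picture is of the moment at which its call begins: read the wrist's pose just before it. There is no depth.
- job_done(): hands the job in; it is judged then, once.
The state is a dict: "time": time; "q": joint angles; "qd": joint speeds; "joint_torque": joint torques, N m; "tool_pos": TCP position; "orientation": TCP orientation; "force": force on the tool from outside, world axes, zero at the start; "wrist_torque": the same for the moment, N m; "gripper_width": finger opening in mm; "gripper_force": force on a finger pad.
Only numpy, scipy, OpenCV 4.12 (cv2) and the standard library are available. Lean on these libraries where they do the work, as an engineer would, in place of code of your own. Each camera call takes 0.05 s, during which the arm holds its last target. There are 200 camera calls.

## Working session

There is one attempt and no reset: what is moved stays moved. The work goes in short steps, Python scripts to look and compute and a tool call to move; the robot and the scene stay as the last step left them, time stands still between calls to the robot, and variables do not carry over. Pictures are saved under pics/ and viewed, at most 10 in all, crops included, and the job is handed in when it is done.

Besides the shell and the picture viewer there is one more tool, called after "Call:" in YAML: its name, and indented under it one key for each argument. apply_moves: Moves the arm, as the interface text tells. Its arguments: {"type":"object","properties":{"motion":{"type":"array","items":{"type":"object","properties":{"linear":{"type":"array","items":{"type":"number"}},"rotation":{"type":"array","items":{"type":"number"}},"jaw":{"type":"number"}}}},"grip_force":{"type":"number"}},"required":["motion"]}

```bash
mkdir -p pics
cat > h.py <<'E'
import numpy as np, cv2
from workcell import read_state, capture, job_done
def ray(c,u,v):
    f=c["img"].shape[0]/2/np.tan(np.radians(c["fovy"])/2)
    R=cv2.Rodrigues(np.array(c["rvec"],float))[0]; t=np.array(c["tvec"],float).ravel()
    return -R.T@t, R.T@np.array([(u-c["cx"])/f,(v-c["cy"])/f,1])
def onz(c,u,v,z):
    o,d=ray(c,u,v); return o+d*(z-o[2])/d[2]
def proj(c,p):
    f=c["img"].shape[0]/2/np.tan(np.radians(c["fovy"])/2)
    R=cv2.Rodrigues(np.array(c["rvec"],float))[0]; q=R@np.array(p,float)+np.array(c["tvec"],float).ravel()
    return np.array([c["cx"]+f*q[0]/q[2],c["cy"]+f*q[1]/q[2]])
def blobs(m,n=60):
    k,l,s,ce=cv2.connectedComponentsWithStats(m.astype(np.uint8))
    return [(s[i].tolist(),ce[i].round(1).tolist()) for i in range(1,k) if s[i][4]>n]
E
python3 - <<'E'
from h import *
s=read_state(); print(s["time"],s["tool_pos"],s["orientation"])
for n in("scene","side"):
    c=capture(n); cv2.imwrite(f"pics/{n}0.png",c["img"][:,:,::-1]); print(n,ray(c,320,200))
    np.save(f"{n}0.npy",c,allow_pickle=True)
    h=cv2.cvtColor(c["img"],cv2.COLOR_RGB2HSV).astype(int)
    H,S,V=h[...,0],h[...,1],h[...,2]
    print("red",blobs(((H<8)|(H>172))&(S>130)&(V>60),20)); print("green",blobs((H>40)&(H<90)&(S>60),200)); print("black",blobs((V<45),100))
E
```

```text
0.0 [ 222.22718309 -583.81228814  230.74912504] [-5.34099711e-04  9.83506212e-01  1.80873507e-01 -1.42718792e-04]
scene (array([ 80.58881033, 506.95716343, 664.10707573]), array([ 0.52643512, -0.5353468 , -0.66051994]))
red [([523, 50, 90, 70, 2608], [569.5, 81.0]), ([472, 93, 21, 12, 112], [484.4, 98.6]), ([0, 171, 206, 192, 17322], [91.6, 255.3]), ([224, 258, 14, 13, 152], [230.2, 263.9]), ([470, 292, 31, 27, 152], [489.1, 300.8])]
green [([209, 184, 148, 118, 5535], [284.1, 261.2])]
black [([312, 22, 29, 20, 231], [329.0, 34.0]), ([122, 56, 71, 80, 295], [157.0, 94.9]), ([414, 126, 60, 19, 112], [440.5, 136.9]), ([163, 136, 30, 17, 180], [171.7, 143.5]), ([157, 145, 48, 24, 319], [186.5, 159.8]), ([610, 155, 30, 50, 982], [628.0, 180.6]), ([533, 176, 48, 63, 225], [563.4, 195.6]), ([286, 222, 16, 14, 182], [293.1, 228.5]), ([637, 229, 3, 51, 113], [638.3, 253.6]), ([401, 336, 25, 27, 279], [412.9, 349.8]), ([571, 338, 14, 62, 212], [576.1, 371.7]), ([365, 350, 14, 50, 174], [371.7, 375.2])]
side (array([233.6902611 , 700.04296479, 499.35351702]), array([ 0.34470299, -0.80655214, -
[... 469 characters left out ...]
50], [375.9, 18.1]), ([499, 0, 39, 5, 173], [518.1, 1.8]), ([496, 10, 36, 65, 1417], [511.5, 37.2]), ([590, 65, 50, 99, 4072], [617.7, 116.1]), ([253, 84, 16, 16, 124], [261.7, 93.3]), ([481, 108, 49, 9, 239], [505.4, 111.9]), ([102, 113, 51, 76, 273], [128.1, 151.0]), ([479, 115, 52, 8, 138], [505.6, 118.6]), ([473, 121, 57, 38, 1714], [500.2, 139.4]), ([470, 168, 59, 13, 299], [498.8, 173.8]), ([467, 175, 63, 12, 139], [498.0, 180.6]), ([458, 179, 70, 41, 2028], [492.2, 199.4]), ([139, 188, 32, 14, 191], [151.4, 194.0]), ([131, 189, 51, 26, 343], [161.6, 206.4]), ([302, 215, 14, 12, 135], [308.8, 221.0]), ([559, 241, 81, 60, 443], [589.1, 277.6]), ([387, 327, 10, 73, 270], [392.3, 365.7])]
```

View pics/scene0.png

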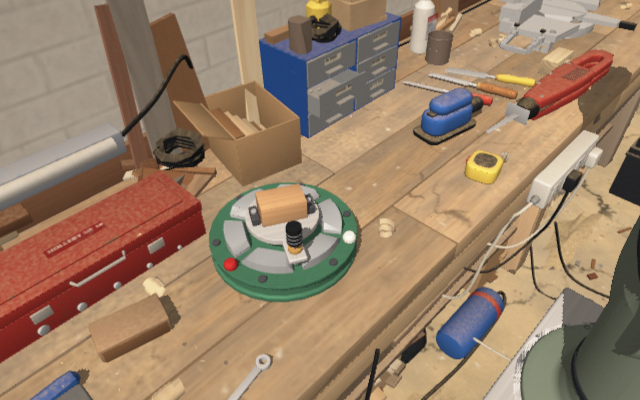

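View pics/side0.png

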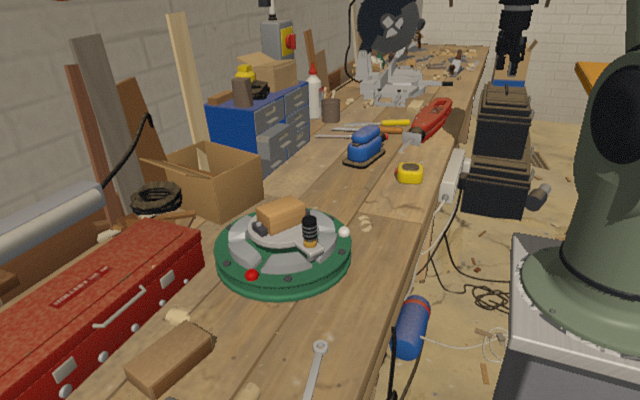

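The scene view shows the red button at (230,264), the white one at (349,237) and the knob at about (293,236). In the side view, red is at (251,275), white at (344,232) and the knob at about (309,230).

Run:
```python
from h import *
C={n:np.load(f"{n}0.npy",allow_pickle=True).item() for n in("scene","side")}
red={"scene":(230.2,263.9),"side":(251.2,274.6)}
for n,c in C.items():
    h=cv2.cvtColor(c["img"],cv2.COLOR_RGB2HSV).astype(int);H,S,V=h[...,0],h[...,1],h[...,2]
    x0,y0=(349,237) if n=="scene" else (344,232)
    m=np.zeros_like(V);m[y0-12:y0+12,x0-12:x0+12]=1
    w=blobs((m>0)&(S<50)&(V>170),20);print(n,"white",w)
    r=onz(c,*red[n],48); wp=onz(c,*w[0][1],48)
    print(" red",r.round(1)," white",wp.round(1),"dist(211.3)",np.linalg.norm(r-wp).round(1))
    mid=(r+wp)/2; d=(wp-r)[:2];d/=np.linalg.norm(d)
    for s in(1,-1): print(" axis?",(mid[:2]+s*61*np.array([-d[1],d[0]])).round(1))
    g=((H>40)&(H<90)&(S>60)).astype(np.uint8)
    l=max(cv2.findContours(g,0,1)[0],key=cv2.contourArea)
    P=np.array([onz(c,*p[0],40)[:2] for p in cv2.convexHull(l)])
    print(" base hull",P.min(0).round(),P.max(0).round())
    kx=(293,228.5) if n=="scene" else (308.8,221)
    m=np.zeros_like(V);m[int(kx[1])-15:int(kx[1])+35,int(kx[0])-14:int(kx[0])+14]=1
    print(" knob",blobs((m>0)&(V<75)&(S<120),15), onz(c,*kx,125).round(1))
    o=cv2.resize(c["img"][190:310,200:370,::-1],None,fx=4.5,fy=4.5,interpolation=2)
    cv2.imwrite(f"pics/{n}_crop.png",o)
```

```text
scene white [([337, 225, 4, 8, 32], [338.5, 228.5]), ([343, 231, 13, 13, 128], [348.8, 236.6])]
 red [568.8 227.2  48. ]  white [493.6  40.7  48. ] dist(211.3) 201.2
 axis? [587.8 111.1]
 axis? [474.6 156.8]
 base hull [418. -29.] [705. 253.]
 knob [([286, 221, 21, 26, 325], [294.8, 233.0])] [494.1 148.1 125. ]
side white [([339, 226, 10, 10, 79], [343.7, 230.9])]
 red [565.6 229.6  48. ]  white [464.5  43.4  48. ] dist(211.3) 211.9
 axis? [568.6 107.4]
 axis? [461.4 165.6]
 base hull [420. -12.] [701. 275.]
 knob [([302, 209, 15, 32, 308], [309.3, 226.4]), ([294, 247, 13, 9, 25], [299.5, 250.9])] [491.4 147.7 125. ]
```

View pics/scene_crop.png

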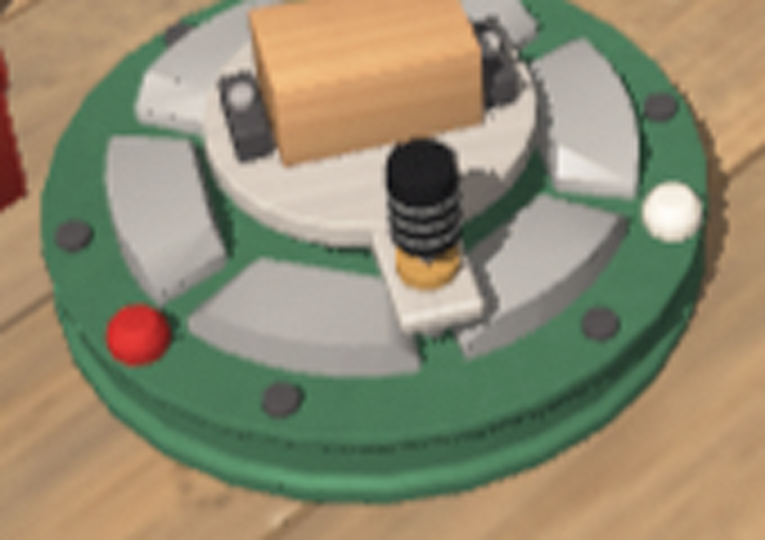

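View pics/side_crop.png

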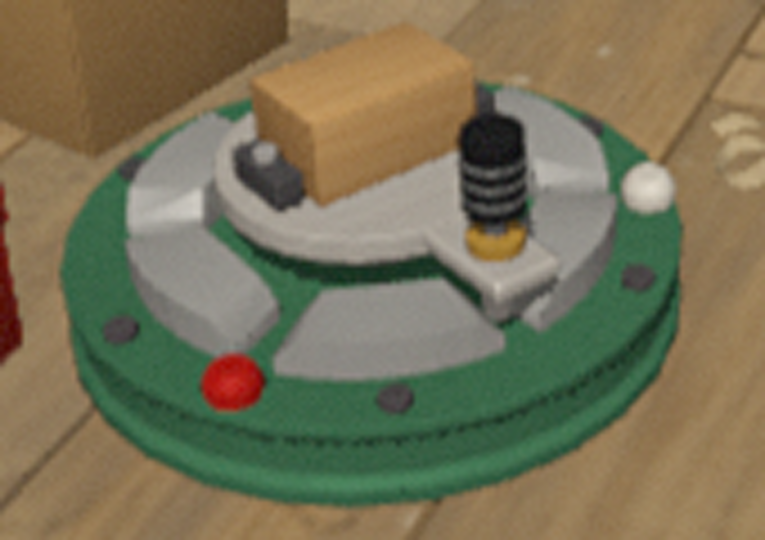

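The crops show the knob top centred at about scene (294,225.6) and side (309.6,219.6). My scene white blob was a piece of grey ring, so I'm redoing that with the real one at (348.8,236.6).

Run:
```python
from h import *
from scipy.optimize import least_squares
C={n:np.load(f"{n}0.npy",allow_pickle=True).item() for n in("scene","side")}
px={"scene":dict(r=(230.2,263.9),w=(348.8,236.6),k=(294,225.6)),"side":dict(r=(251.2,274.6),w=(343.7,230.9),k=(309.6,219.6))}
Z=dict(r=47,w=47,k=132)
R=dict(r=122,w=122,k=90)
for ns in(("scene",),("side",),("scene","side")):
    def pts(p): # cx,cy,phi ; red at phi+s*60
        return {k:p[:2]+R[k]*np.array([np.cos(p[2]+a),np.sin(p[2]+a)]) for k,a in dict(r=-np.pi/3,w=np.pi/3,k=0).items()}
    def f(p):
        q=pts(p);return np.concatenate([onz(C[n],*px[n][k],Z[k])[:2]-q[k] for n in ns for k in q])
    s=least_squares(f,[565,110,2.6]);print(ns,s.x.round(3),"res",s.fun.round(1));print({k:v.round(1) for k,v in pts(s.x).items()})
    print([(n,k,onz(C[n],*px[n][k],Z[k])[:2].round(1).tolist()) for n in ns for k in R])
    c,ph=s.x[:2],s.x[2]
    print("red slot knob",c+90*np.array([np.cos(ph-np.pi/3),np.sin(ph-np.pi/3)]))
s=read_state();from scipy.spatial.transform import Rotation as Ro
q=s["orientation"];print(Ro.from_quat([q[1],q[2],q[3],q[0]]).as_matrix().round(3))
```

```text
('scene',) [571.557 104.61    2.636] res [ 0.3  0.2  0.3  0.8 -0.6 -1. ]
{'r': array([569.3, 226.6]), 'w': array([467. ,  41.7]), 'k': array([492.8, 148.2])}
[('scene', 'r', [569.6, 226.8]), ('scene', 'w', [467.3, 42.5]), ('scene', 'k', [492.2, 147.2])]
red slot knob [569.91600361 194.59466101]
('side',) [568.195 107.439   2.642] res [ 1.1 -0.9  0.9 -2.  -2.   2.8]
{'r': array([565.3, 229.4]), 'w': array([464. ,  43.9]), 'k': array([489.2, 150.6])}
[('side', 'r', [566.3, 228.5]), ('side', 'w', [465.0, 42.0]), ('side', 'k', [487.2, 153.4])]
red slot knob [566.03034974 197.41338563]
('scene', 'side') [569.877 106.025   2.639] res [ 2.3 -1.2  1.8 -0.3  1.2 -2.1 -1.   0.5 -0.6 -0.9 -3.8  4. ]
{'r': array([567.3, 228. ]), 'w': array([465.5,  42.8]), 'k': array([491. , 149.4])}
[('scene', 'r', [569.6, 226.8]), ('scene', 'w', [467.3, 42.5]), ('scene', 'k', [492.2, 147.2]), ('side', 'r', [566.3, 228.5]), ('side', 'w', [465.0, 42.0]), ('side', 'k', [487.2, 153.4])]
red slot knob [567.97254421 196.00521042]
[[ 0.935  0.356 -0.   ]
 [ 0.356 -0.935  0.001]
 [-0.    -0.001 -1.   ]]
```

Measurements agree. The axis is near (570.5, 105.5), the knob is at (491.5, 149) at an azimuth of 151°, and the red slot is at 91°, about (568.5, 195.5). I'll approach in an arc, yawing the tool by about +100° in total.

Call:
apply_moves:
  motion:
    - {"linear": [0.029,0.026,0],"rotation": [0,0,0.07],"jaw": 1}
    - {"linear": [0.058,0.051,0],"rotation": [0,0,0.145],"jaw": 1}
    - {"linear": [0.086,0.077,0],"rotation": [0,0,0.22],"jaw": 1}
    - {"linear": [0.115,0.103,0],"rotation": [0,0,0.29],"jaw": 1}
    - {"linear": [0.144,0.128,0],"rotation": [0,0,0.365],"jaw": 1}
    - {"linear": [0.173,0.154,0],"rotation": [0,0,0.435],"jaw": 1}
    - {"linear": [0.201,0.18,0],"rotation": [0,0,0.51],"jaw": 1}
    - {"linear": [0.23,0.205,0],"rotation": [0,0,0.58],"jaw": 1}

```text
time: 0.9
tool_pos: [453.2, -377.8, 231.1]
orientation: [-0.0, 0.89, 0.456, -0.0]
force: [0.6, -0.5, 0.5]
gripper_width: 85.4
gripper_force: 0.0
```

```bash
python3 -c "
from h import *
s=read_state();print(s['q'],s['tool_pos'],s['force'])"
```

```text
[ 0.76082746  0.47347461 -0.23433081  1.68708555  0.1264655   0.99631239
 -0.14154672] [ 453.20253918 -377.77982099  231.13431172] [ 0.58382973 -0.45854065  0.53981811]
```

Call:
apply_moves:
  motion:
    - {"linear": [0.012,0.035,0],"rotation": [0,0,0.07],"jaw": 1}
    - {"linear": [0.025,0.07,0],"rotation": [0,0,0.145],"jaw": 1}
    - {"linear": [0.037,0.106,0],"rotation": [0,0,0.22],"jaw": 1}
    - {"linear": [0.049,0.141,0],"rotation": [0,0,0.29],"jaw": 1}
    - {"linear": [0.062,0.176,0],"rotation": [0,0,0.365],"jaw": 1}
    - {"linear": [0.074,0.211,0],"rotation": [0,0,0.435],"jaw": 1}
    - {"linear": [0.086,0.247,0],"rotation": [0,0,0.51],"jaw": 1}
    - {"linear": [0.098,0.282,0],"rotation": [0,0,0.58],"jaw": 1}

```text
time: 1.7
tool_pos: [550.5, -95.6, 231.2]
orientation: [-0.0, 0.722, 0.691, -0.0]
force: [0.4, -1.0, -0.4]
gripper_width: 85.5
gripper_force: 0.0
```

Call:
apply_moves:
  motion:
    - {"linear": [-0.007,0.031,0],"rotation": [0,0,0.07],"jaw": 1}
    - {"linear": [-0.015,0.061,0],"rotation": [0,0,0.145],"jaw": 1}
    - {"linear": [-0.022,0.092,0],"rotation": [0,0,0.22],"jaw": 1}
    - {"linear": [-0.03,0.123,0],"rotation": [0,0,0.29],"jaw": 1}
    - {"linear": [-0.037,0.154,0],"rotation": [0,0,0.365],"jaw": 1}
    - {"linear": [-0.045,0.184,0],"rotation": [0,0,0.435],"jaw": 1}
    - {"linear": [-0.052,0.215,-0.01],"rotation": [0,0,0.51],"jaw": 1}
    - {"linear": [-0.06,0.246,-0.02],"rotation": [0,0,0.58],"jaw": 1}

```text
time: 2.5
tool_pos: [490.0, 149.9, 211.1]
orientation: [0.0, 0.495, 0.869, 0.0]
force: [1.5, 0.2, 0.5]
gripper_width: 85.1
gripper_force: 0.0
```

Run:
```python
from h import *
from scipy.spatial.transform import Rotation as Ro
s=read_state();c=capture("wrist");print(s['q'],s['tool_pos'],s['force'])
q=s["orientation"];R=Ro.from_quat([q[1],q[2],q[3],q[0]]).as_matrix();print(R.round(3))
T=np.eye(4);T[:3,:3]=R;T[:3,3]=s["tool_pos"]
M=np.linalg.inv(T@np.array(c["hand_eye"]))
c["rvec"]=cv2.Rodrigues(M[:3,:3])[0];c["tvec"]=M[:3,3]
np.save("w1.npy",c,allow_pickle=True);cv2.imwrite("pics/w1.png",c["img"][:,:,::-1])
print("cam",ray(c,320,200))
for n,p in dict(knobtop=(491.5,149,132),red=(567.5,228,47),white=(466,42.5,47),axis=(570.5,105.5,58)).items(): print(n,proj(c,p).round(1))
```

```text
[ 0.07572074  0.42884381 -0.63926268  1.89140549  0.31667674  0.92293257
 -0.17830968] [490.01580588 149.90800672 211.06653817] [1.5174974  0.19554282 0.48143643]
[[-0.51  0.86  0.  ]
 [ 0.86  0.51 -0.  ]
 [-0.    0.   -1.  ]]
cam (array([447.26063761, 221.83698733, 354.05436121]), array([ 0.16800216, -0.26747952, -0.94886371]))
knobtop [318.5 215.1]
red [433.  152.6]
white [243.7 257. ]
axis [364.2 261.6]
```

View pics/w1.png

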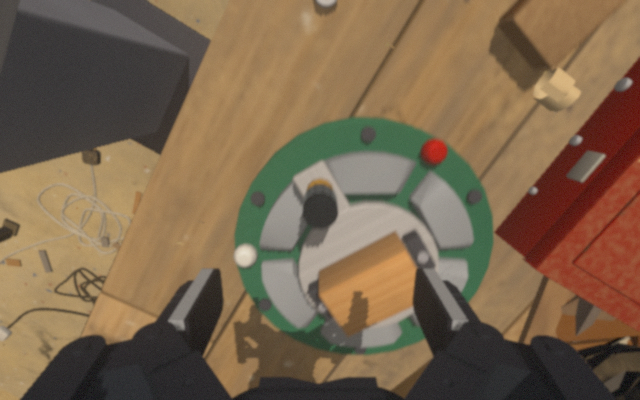

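The wrist view shows the knob top at about (321,211), against a predicted (318.5,215). Red at (433,152) and white at (245,256) match their predictions. The fingers have clear space on both sides of the knob.

Run:
```python
from h import *
c=np.load("w1.npy",allow_pickle=True).item()
h=cv2.cvtColor(c["img"],cv2.COLOR_RGB2HSV).astype(int)
m=np.zeros(h.shape[:2],bool);m[185:240,295:345]=1
print(blobs(m&(h[...,2]<50),30))
print(onz(c,321,211,132),onz(c,433,152,50),onz(c,245,256,50))
```

```text
[]
[491.38249458 152.57705966 132.        ] [565.9877838  228.33917602  50.        ] [466.44668972  45.9626414   50.        ]
```

Call:
apply_moves:
  motion:
    - {"linear": [0.001,0,-0.016],"rotation": [0,0,0],"jaw": 1}
    - {"linear": [0.001,0,-0.034],"rotation": [0,0,0],"jaw": 1}
    - {"linear": [0.001,0,-0.052],"rotation": [0,0,0],"jaw": 1}
    - {"linear": [0.001,0,-0.07],"rotation": [0,0,0],"jaw": 1}
    - {"linear": [0.001,0,-0.086],"rotation": [0,0,0],"jaw": 1}
    - {"linear": [0.001,0,-0.1],"rotation": [0,0,0],"jaw": 1}
    - {"linear": [0.001,0,-0.11],"rotation": [0,0,0],"jaw": 1}
    - {"linear": [0.001,0,-0.113],"rotation": [0,0,0],"jaw": 1}

```text
time: 3.35
tool_pos: [491.0, 148.8, 97.4]
orientation: [-0.0, 0.496, 0.868, -0.0]
force: [-0.3, -0.2, 0.2]
gripper_width: 85.4
gripper_force: 0.0
```

Call:
apply_moves:
  motion:
    - {"linear": [0,0,0],"rotation": [0,0,0],"jaw": 0}
    - {"linear": [0,0,0],"rotation": [0,0,0],"jaw": -0.3}
    - {"linear": [0,0,0],"rotation": [0,0,0],"jaw": -1}
    - {"linear": [0,0,0],"rotation": [0,0,0],"jaw": -1}
    - {"linear": [0,0,0],"rotation": [0,0,0],"jaw": -1}
    - {"linear": [0,0,0],"rotation": [0,0,0],"jaw": -1}
    - {"linear": [0,0,0],"rotation": [0,0,0],"jaw": -1}
    - {"linear": [0,0,0],"rotation": [0,0,0],"jaw": -1}
  grip_force: 50

```text
time: 4.15
tool_pos: [491.8, 149.0, 98.9]
orientation: [0.0, 0.496, 0.868, 0.0]
force: [-0.0, -0.5, 6.1]
gripper_width: 24.8
gripper_force: 48.7
```

Call:
apply_moves:
  motion:
    - {"linear": [0,0,0.003],"rotation": [0,0,0],"jaw": -1}
    - {"linear": [0,0,0.007],"rotation": [0,0,0],"jaw": -1}
    - {"linear": [0,0,0.011],"rotation": [0,0,0],"jaw": -1}
    - {"linear": [0,0,0.015],"rotation": [0,0,0],"jaw": -1}
    - {"linear": [0,0,0.019],"rotation": [0,0,0],"jaw": -1}
    - {"linear": [0,0,0.022],"rotation": [0,0,0],"jaw": -1}
    - {"linear": [0,0,0.022],"rotation": [0,0,0],"jaw": -1}
    - {"linear": [0,0,0.022],"rotation": [0,0,0],"jaw": -1}

```text
time: 4.95
tool_pos: [491.5, 148.9, 120.3]
orientation: [0.0, 0.496, 0.868, 0.0]
force: [4.6, -1.4, -8.3]
gripper_width: 24.8
gripper_force: 49.5
```

Run:
```python
from h import *
C=[np.load("side0.npy",allow_pickle=True).item(),capture("side")]
o=[cv2.resize(c["img"][160:290,220:390,::-1],None,fx=3.3*0.7,fy=3.3*0.7,interpolation=2) for c in C]
c=capture("scene");o.append(cv2.resize(c["img"][180:310,200:370,::-1],None,fx=3.3*.7,fy=3.3*.7,interpolation=2))
cv2.imwrite("pics/lift.png",np.vstack([np.hstack(o[1:])]))
print(read_state()["tool_pos"],read_state()["force"])
phi=np.radians(151.2)
for d in range(0,61,6): print(d,(90*np.array([np.cos(phi-np.radians(d))-np.cos(phi),np.sin(phi-np.radians(d))-np.sin(phi)])).round(1))
```

```text
[491.45078481 148.86963628 120.20083098] [ 4.46909455 -2.37628563 -9.22846414]
0 [0. 0.]
6 [5. 8.]
12 [10.7 15.5]
18 [17.3 22.2]
24 [24.5 28.3]
30 [32.2 33.6]
36 [40.5 38.1]
42 [49.3 41.6]
48 [58.3 44.3]
54 [67.6 45.9]
60 [77.  46.6]
```

View pics/lift.png

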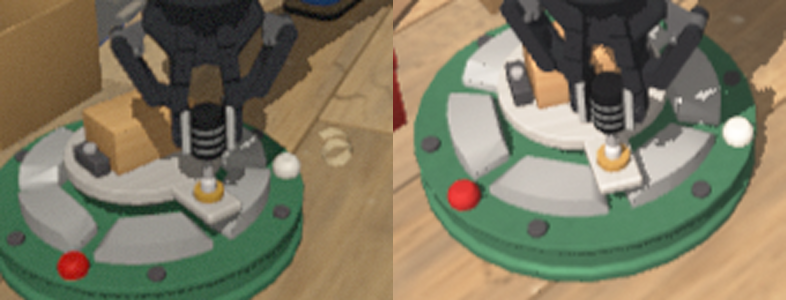

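The pin is drawn about 21 mm (bright pin visible under the knob) and the −9 N matches the spring plus weight. Now I'll swing the first half.

Call:
apply_moves:
  motion:
    - {"linear": [0.0024,0.004,0],"rotation": [0,0,0],"jaw": -1}
    - {"linear": [0.005,0.008,0],"rotation": [0,0,0],"jaw": -1}
    - {"linear": [0.0107,0.0155,0],"rotation": [0,0,0],"jaw": -1}
    - {"linear": [0.0173,0.0222,0],"rotation": [0,0,0],"jaw": -1}
    - {"linear": [0.0245,0.0283,0],"rotation": [0,0,0],"jaw": -1}
    - {"linear": [0.0295,0.0318,0],"rotation": [0,0,0],"jaw": -1}
    - {"linear": [0.0322,0.0336,0],"rotation": [0,0,0],"jaw": -1}
    - {"linear": [0.0322,0.0336,0],"rotation": [0,0,0],"jaw": -1}

```text
time: 5.85
tool_pos: [524.1, 183.0, 120.0]
orientation: [-0.0, 0.496, 0.868, -0.0]
force: [2.8, -4.6, -9.6]
gripper_width: 24.4
gripper_force: 49.7
```

Call:
apply_moves:
  motion:
    - {"linear": [0.0041,0.0024,0],"rotation": [0,0,0],"jaw": -1}
    - {"linear": [0.0083,0.0045,0],"rotation": [0,0,0],"jaw": -1}
    - {"linear": [0.0171,0.008,0],"rotation": [0,0,0],"jaw": -1}
    - {"linear": [0.0261,0.0107,0],"rotation": [0,0,0],"jaw": -1}
    - {"linear": [0.0354,0.0123,0],"rotation": [0,0,0],"jaw": -1}
    - {"linear": [0.0405,0.0128,0],"rotation": [0,0,0],"jaw": -1}
    - {"linear": [0.0448,0.013,0],"rotation": [0,0,0],"jaw": -1}
    - {"linear": [0.0448,0.013,0],"rotation": [0,0,0],"jaw": -1}

```text
time: 6.65
tool_pos: [568.8, 195.7, 120.2]
orientation: [-0.0, 0.496, 0.868, 0.0]
force: [0.5, -1.8, -8.8]
gripper_width: 24.8
gripper_force: 49.8
```

Run:
```python
from h import *
o=[]
for n in("side","scene"):
    c=capture(n);print(proj(c,(567.5,228,47)))
    o.append(cv2.resize(c["img"][180:310,190:360,::-1],None,fx=2.3,fy=2.3,interpolation=2))
cv2.imwrite("pics/slot.png",np.hstack(o));s=read_state();print(s["tool_pos"],s["force"])
```

```text
[250.76194664 274.25581449]
[230.40468765 264.96742876]
[568.29006345 195.66581012 120.30919225] [ 0.1310036  -0.69039469 -8.94339459]
```

View pics/slot.png

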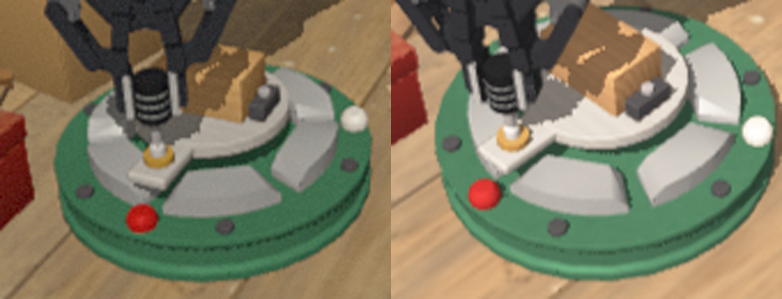

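The arm now points straight at the red button, with low side forces. I'll lower the pin into the slot while still holding the knob.

Call:
apply_moves:
  motion:
    - {"linear": [0,0,-0.004],"rotation": [0,0,0],"jaw": -1}
    - {"linear": [0,0,-0.008],"rotation": [0,0,0],"jaw": -1}
    - {"linear": [0,0,-0.012],"rotation": [0,0,0],"jaw": -1}
    - {"linear": [0,0,-0.016],"rotation": [0,0,0],"jaw": -1}
    - {"linear": [0,0,-0.019],"rotation": [0,0,0],"jaw": -1}
    - {"linear": [0,0,-0.0205],"rotation": [0,0,0],"jaw": -1}
    - {"linear": [0,0,-0.0205],"rotation": [0,0,0],"jaw": -1}
    - {"linear": [0,0,-0.0205],"rotation": [0,0,0],"jaw": -1}

```text
time: 7.55
tool_pos: [568.3, 195.6, 99.9]
orientation: [-0.0, 0.496, 0.868, -0.0]
force: [-0.9, -0.8, -8.0]
gripper_width: 24.9
gripper_force: 50.0
```

Call:
apply_moves:
  motion:
    - {"linear": [0,0,0],"rotation": [0,0,0],"jaw": -0.2}
    - {"linear": [0,0,0],"rotation": [0,0,0],"jaw": 0.2}
    - {"linear": [0,0,0],"rotation": [0,0,0],"jaw": 0.6}
    - {"linear": [0,0,0],"rotation": [0,0,0],"jaw": 0.6}
    - {"linear": [0,0,0],"rotation": [0,0,0],"jaw": 0.6}
    - {"linear": [0,0,0],"rotation": [0,0,0],"jaw": 0.6}
    - {"linear": [0,0,0],"rotation": [0,0,0],"jaw": 0.6}
    - {"linear": [0,0,0],"rotation": [0,0,0],"jaw": 0.6}

```text
time: 8.35
tool_pos: [568.4, 195.5, 99.8]
orientation: [0.0, 0.496, 0.868, -0.0]
force: [-0.3, 0.2, -0.3]
gripper_width: 68.4
gripper_force: 0.0
```

Call:
apply_moves:
  motion:
    - {"linear": [0,0,0.01],"rotation": [0,0,0],"jaw": 0.6}
    - {"linear": [0,0,0.025],"rotation": [0,0,0],"jaw": 0.6}
    - {"linear": [0,0,0.045],"rotation": [0,0,0],"jaw": 0.6}
    - {"linear": [0,0,0.065],"rotation": [0,0,0],"jaw": 0.6}
    - {"linear": [0,0,0.085],"rotation": [0,0,0],"jaw": 0.6}
    - {"linear": [0,0,0.1],"rotation": [0,0,0],"jaw": 0.6}
    - {"linear": [0,0,0.11],"rotation": [0,0,0],"jaw": 0.6}
    - {"linear": [0,0,0.11],"rotation": [0,0,0],"jaw": 0.6}

```text
time: 9.15
tool_pos: [568.8, 195.7, 211.2]
orientation: [0.001, 0.496, 0.868, 0.001]
force: [-0.1, 0.4, -0.0]
gripper_width: 68.4
gripper_force: 0.0
```

Run:
```python
from h import *
o=[]
for n in("side","scene"):
    c=capture(n);print(n,"knob top exp",(proj(c,(568.5,196,132))-[190,160])*2.3)
    o.append(cv2.resize(c["img"][160:290,190:360,::-1],None,fx=2.3,fy=2.3,interpolation=2))
cv2.imwrite("pics/end.png",np.hstack(o));s=read_state();print(s["time"],s["tool_pos"],s["force"],s["gripper_width"])
```

```text
side knob top exp [149.93868314 144.6271961 ]
scene knob top exp [112.32147712 133.91924669]
9.25 [568.19583933 195.33968989 209.41147357] [ 0.30957569  0.63602752 -0.82335994] 68.51668398343155
```

View pics/end.png

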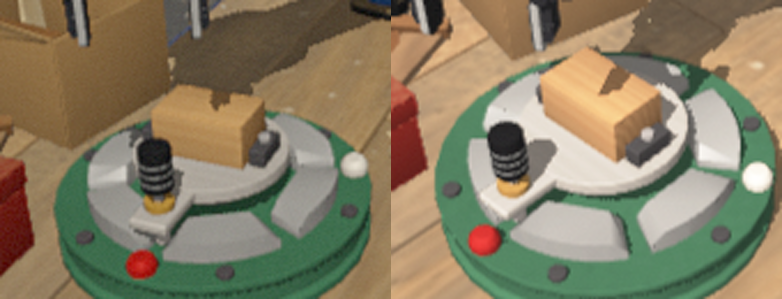

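The knob sits right on its collar at the red slot, with its top at (154,145) and (506,130) where I expected it for a seated pin. The gripper is well clear above it, so I'm handing in.

```bash
python3 -c "
from h import *
print(job_done())"
```

```text
the job is handed in; nothing more can be done
None
```

The job is handed in at about 9.3 s: the last pictures show the pin home in the red-marked slot and the gripper open and clear above it, but no verdict came back.

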